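# Back off a knurled clamp nut two turns and swing the clamp arm off a drive

## Robot

A 6-joint arm with a two-finger parallel gripper is mounted at the origin on the work surface. World frame = base frame: x ahead of the robot, y to its left, z up, the work surface at z = 0. Lengths are in m, angles in rad, forces in N, time in s.
With the tool pointing down it reaches from about 0.325 to 1 m from the base axis. Payload 5.1 kg.
Tool frame: the origin (TCP) lies at the very end of the fingers, on their centre line; the grasp point (between the pads) lies 19 mm behind it; z points along the fingers, y is the line along which they close (so a half turn about z gives the same grasp; the last joint's range is limited). The gripper opens to 85 mm and grips with 20 to 120 N. Pads are 22 mm wide; open, the fingers measure 114 mm over their backs; the gripper's body (76 mm by 85 mm) begins 54 mm behind the grasp point. The pads swing forward as they close: fully open they stand 13 mm farther back than shut.
Start: joints at [-1.397, 0.124, 1.65, -0, 1.367, -0.083], TCP at [0.165, -0.629, 0.201] pointing down, gripper open.
Joint ranges: [-2.61, 2.61], [-1.02, 2.33], [0.03, 2.71], [-1.35, 4.49], [0.32, 2.68], [-2.91, 2.91]. Speed limits (rad/s): [2.57, 2.57, 3.14, 3.14, 3.14, 3.14].

## Interface

Orientations are given as a rotation vector (axis times angle).
In Python, from workcell import r gives the robot as it stands.
- The arm moves only by the tool drive_tool, never from a script. Its argument "motion" is a list that holds one entry, the list of rows, each a list of 7 numbers: the turn, a rotation vector about the tool's x, y, z in units of 6 degrees (1.0 is 6 degrees), then the shift along the tool's x, y, z in units of 25 mm (1.0 is 25 mm), then the gripper's target within -1 to 1 (fully open at 1, half-way at 0, shut at -1). A call has 1 to 8 rows; each row is the pose to reach, as a shift and turn from the pose commanded when the call began, along the tool's axes at that moment; what a row does not reach only later rows make up. A row lasts 1/10 s, in which the tool goes at most 50 mm and 8.59 degrees, less where a joint would pass 70% of its speed; a pose out of reach is approached as far as the arm can. A call with a gripper value outside its range is refused whole. The fingers move at their own pace and stop on an object; the grip force is fixed at half the most. Time passes only in rows, so rows that repeat a pose let the fingers close. It gives the time, the measured TCP pose, the force, the opening and the grip force at its end, in the units of the state.
- r.observe(): the state, without advancing time (a new reading comes with each control period).
- r.capture(name): name is "scene" or "top"; returns the picture (480x640x3 uint8, red, green, blue); there is no depth.
- r.camera_params(name): a dict with "camera_matrix" (3x3 intrinsics, pixels), "distortion" ([k1, k2, p1, p2, k3] as OpenCV has them; the pictures are not rectified), "origin" and "orientation" of the camera in the world. Camera axes: x right, y up, looking along -z (the intrinsics and any distortion apply to the point x, -y, -z); pixel columns grow to the right and rows downward; lengths in m; the calibration is good to about 2 mm. A picture is of the moment at which its call begins. camera_params takes no time and is no camera call.
- r.sign_off(): hands the job in; it is judged then, once.
The state is a dict: "t": time; "joints": joint angles; "qvel": joint speeds; "joint_efforts": joint torques, N m; "position": TCP position; "ee_rot": TCP orientation; "wrist_force": force on the tool from outside, world axes, zero at the start; "ft_torque": the same for the moment, N m; "finger_gap": finger opening in m; "gripper_force": force on a finger pad.
Only numpy, scipy, OpenCV 4.12 (cv2) and the standard library are available. Lean on these libraries where they do the work, as an engineer would, in place of code of your own. Each camera call takes 0.05 s, during which the arm holds its last target. There are 200 camera calls.

## Task

Free the hard drive in the clamping fixture. With a fingertip working against the knurled rim of the big clamp nut, loosen it (counter-clockwise seen from above) by two full turns, within a quarter turn, and only then push the clamp arm by its upright pin, clockwise, round to the front until it is at least square to the closed position and clear of the drive. Grip and lift nothing, push gently, leave the drive lying in its place and the other things on the bench undisturbed, and finish clear of everything.

Things in the scene. Friction and masses are not known exactly. Their poses are not given: they have to be found in the camera images.
- fixture: fixed aluminium plate 180 (x) x 200 (y) x 12 mm; origin at its underside's centre; x to its rear, y to its left. A stud at x 0, y +55 mm carries the arm and, above it, the nut. Two locating pegs 24 mm high stand at x +-80, y -36 mm, ahead of and behind the drive. Nothing on the plate but the arm and the drive stands round the nut: a fingertip can go all round its rim.
- nut_center (a point): centre of the knurled nut, on its vertical axis, 66 mm above the bench at the start. Aluminium, 80 mm across its 20 rounded upright ribs (4 mm proud, 6.5 mm gaps, one per 18 degrees), 20 mm tall (56 to 76 mm above the bench); rises 2 mm per turn as it loosens. A stud 12 mm thick stands out of it up to 95 mm above the bench. The black line on its top (along x) shows its angle; it points to the fixture's rear when tight.
- clamp_nut (a joint): turns of the nut in rad: 0 = tight (always so at the start), grows counter-clockwise seen from above; 12.57 = two full turns loose. It turns with a light friction (about 1.5 N at the rim) and stays where it is left.
- swing_arm (a joint): angle of the clamp arm in rad: at 0 it points to the fixture's -y, across the drive; it grows clockwise seen from above, 1.57 = pointing to the fixture's -x (front), stop at 1.9. Starts between 0 and 0.25. Takes about 2 N at the pin and stays where it is left.
- clamp_pin (a point): centre of the upright round pin at the clamp arm's outer end, 115 mm from the stud axis: 10 mm thick, 30 mm tall, from 52 to 82 mm above the bench. The arm under it is a steel bar 20 mm wide, from 40 to 52 mm above the bench, with a round end of 12 mm radius.
- drive_center (a point): centre of the loose hard drive lying flat on the plate under the arm, 140 (x) x 102 (y) x 26 mm, its top 38 mm above the bench, its centre about 36 mm to the -y side of the plate's centre; it must stay there. Its near edge is 40 mm from the stud axis.
- spool_center (a point): bystander, loose: solder spool standing upright, 52 mm across, 48 mm tall, to the left of the fixture (its +y side); the point lies half-way up
- tin_center (a point): bystander, loose: closed round screw tin, 50 mm across, 30 mm tall, off the front left corner of the fixture; the point lies half-way up
- pump_center (a point): bystander, loose: solder-sucker lying on the bench to the right of the fixture (its -y side), about 230 mm long, 24 mm thick; runs from 90 mm behind to 140 mm ahead of this point along its own x; the point lies half-way up
- screwdriver_center (a point): bystander, loose: small screwdriver lying on the bench in front of the fixture, 165 mm long, 11 mm thick; runs from 88 mm behind to 77 mm ahead of this point along its own x; the point lies half-way up
- small_board_center (a point): bystander, loose: small circuit board lying on the bench behind the fixture, 50 x 32 mm, 12 mm thick at most; the point lies half-way up

How it is judged:
By the outcome, as a careful person would: the job done as asked, in the order asked, and still so for the second after the job is handed in, with the robot touching nothing.
It also fails if it takes over 64 s, if anything falls off the work surface, if the arm or the gripper's body presses on something with over 40 N, if the wrist force passes 120 N, or if a joint passes its speed limit or range.

## Working session

There is one attempt and no reset: what is moved stays moved. The work goes in short steps, Python scripts to look and compute and a tool call to move; the robot and the scene stay as the last step left them, time stands still between calls to the robot, and variables do not carry over. Pictures are saved under pics/ and viewed, at most 10 in all, crops included, and the job is handed in when it is done.

Besides the shell and the picture viewer there is one more tool, called as name([rows], argument=value, ...), one row to a line, values as JSON. drive_tool: Moves the arm, as the interface text tells. Its arguments: {"type":"object","properties":{"motion":{"type":"array"}},"required":["motion"]}

```bash
mkdir -p pics; ls; python3 - <<'E'
from workcell import r
import cv2
for n in("top","scene"):
    cv2.imwrite(f"pics/{n}0.png",r.capture(n)[:,:,::-1]); p=r.camera_params(n); print(n,p)
o=r.observe(); print(o)
E
```

```text
pics
top {'camera_matrix': array([[485.04574061,   0.        , 320.65080168],
       [  0.        , 485.04574061, 236.78475   ],
       [  0.        ,   0.        ,   1.        ]]), 'distortion': array([-0.02227804,  0.        ,  0.        ,  0.        ,  0.        ]), 'origin': array([0.45499453, 0.05858526, 0.81473996]), 'orientation': array([ 0.15608952, -0.16360277, -1.56963299])}
scene {'camera_matrix': array([[543.97996577,   0.        , 320.02556646],
       [  0.        , 543.97996577, 236.05302641],
       [  0.        ,   0.        ,   1.        ]]), 'distortion': array([-0.17106334,  0.        ,  0.        ,  0.        ,  0.        ]), 'origin': array([1.13976563, 0.43358143, 0.91509786]), 'orientation': array([0.38292182, 0.74735311, 2.07342496])}
{'t': 0.1, 'joints': array([-1.39657866e+00,  1.24439803e-01,  1.65158463e+00, -2.38414018e-05,
        1.36747966e+00, -8.25847814e-02]), 'qvel': array([-0.00014852, -0.00154524, -0.00248924, -0.000272  , -0.00063546,
        0.00061943]), 'joint_efforts': array([ 7.65689201e-04, -4.24932361e+01, -3.66653037e+01, -6.59308034e-05,
        3.93775132e-03,  2.89206845e-06]), 'position': array([ 0.16495889, -0.62807425,  0.20004815]), 'ee_rot': array([-3.11383706e+00, -4.02040003e-01,  1.74041879e-04]), 'wrist_force': array([-0.06961312, -0.23582258, -0.21965275]), 'ft_torque': array([-0.02067826,  0.03360386, -0.01265675]), 'gripper_force': 0.0, 'finger_gap': 0.08538366700990382}
```

View pics/top0.png

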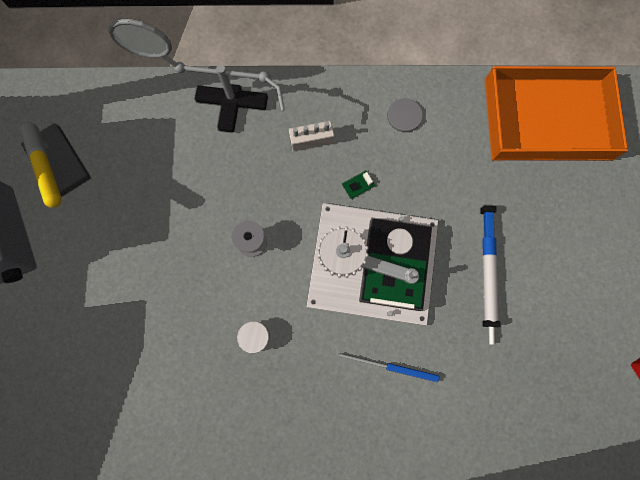

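View pics/scene0.png

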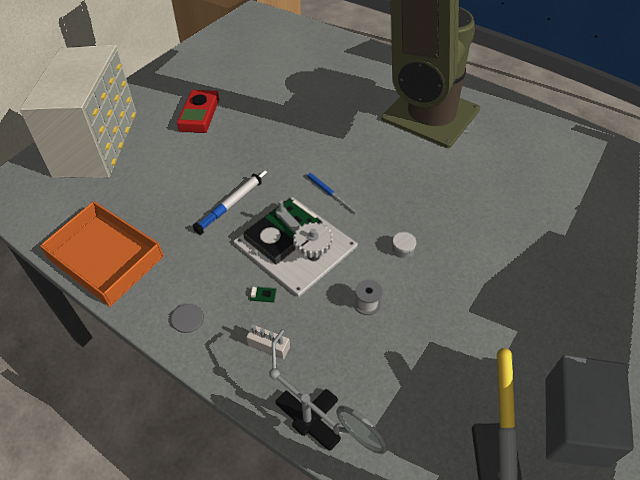

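The top view shows the fixture at about (320–438, 203–325), the nut near (342,250), the pin near (411,275), the spool at (248,237), the tin at (252,337), the pump on the right at x≈490 and the screwdriver below at y≈368. The scene view agrees with this. I'll measure next.

```bash
cat > h.py <<'E'
import numpy as np, cv2
from workcell import r
from scipy.spatial.transform import Rotation as R
def ray(n,px):
    p=r.camera_params(n)
    u=cv2.undistortPoints(np.array([[px]],float),p["camera_matrix"],p["distortion"])[0,0]
    return p["origin"],R.from_rotvec(p["orientation"]).apply([u[0],-u[1],-1])
def onz(n,px,z):
    o,d=ray(n,px); return o+d*(z-o[2])/d[2]
def proj(n,P):
    p=r.camera_params(n); c=R.from_rotvec(p["orientation"]).inv().apply(np.atleast_2d(P)-p["origin"])*[1,-1,-1]
    return cv2.projectPoints(c,np.zeros(3),np.zeros(3),p["camera_matrix"],p["distortion"])[0][:,0]
E
python3 - <<'E'
from h import *
t=cv2.imread("pics/top0.png"); s=cv2.imread("pics/scene0.png")
a=cv2.resize(t[198:330,300:445],None,fx=5,fy=4.5,interpolation=cv2.INTER_CUBIC)
a=cv2.resize(t[198:330,300:445],None,fx=4.5,fy=4.5,interpolation=cv2.INTER_CUBIC)
cv2.imwrite("pics/topc.png",a)
cv2.imwrite("pics/scenec.png",cv2.resize(s[190:300,225:365],None,fx=5,fy=5,interpolation=cv2.INTER_CUBIC))
E
```

```text
(no output)
```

View pics/topc.png

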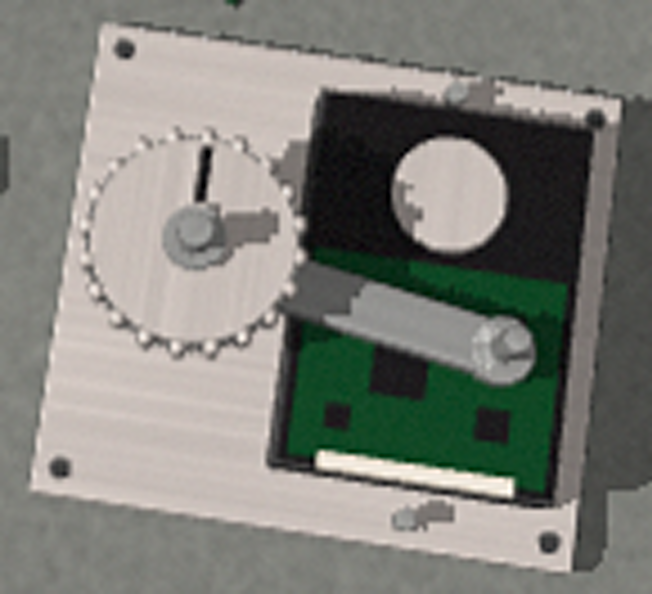

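View pics/scenec.png

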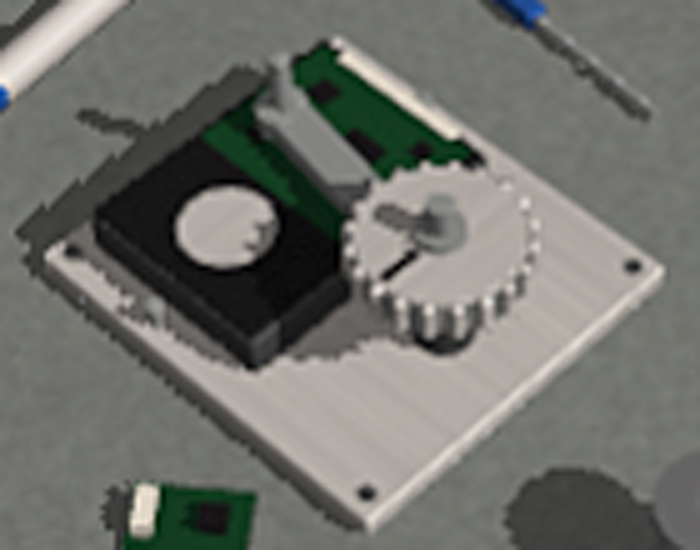

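The crops show the nut rim circle centred at about (193,243) in the top crop, with the black line pointing rearward. The pin top is near (513,347). The plate corners are at (103,24), (622,98), (572,572) and (30,490).

```bash
python3 - <<'E'
from h import *
np.set_printoptions(precision=4,suppress=True)
f=lambda u,v,z:onz("top",(300+(u-1.75)/4.5,198+(v-1.75)/4.5),z)
c=np.array([f(*p,.012) for p in((103,24),(622,98),(572,572),(30,490))])
print(c,[np.linalg.norm(c[i]-c[(i+1)%4]) for i in range(4)])
m=c.mean(0); ex=(c[0]+c[1]-c[2]-c[3]);yaw=np.arctan2(ex[1],ex[0]); ey=c[0]+c[3]-c[1]-c[2]
print("plate",m,yaw,np.arctan2(-ey[0],ey[1]))
X=np.array([np.cos(yaw),np.sin(yaw),0]);Y=np.array([-X[1],X[0],0])
print("nut from plate",m+.055*Y)
n=f(193,243,.076);print("nut",n,[np.linalg.norm(f(80,243,.076)-f(306,243,.076)),np.linalg.norm(f(193,130,.076)-f(193,356,.076))])
P=f(513,348,.082);print("pin",P,np.linalg.norm((P-n)[:2]))
d=P-n; print("arm", -np.arctan2(d[1],d[0])+np.arctan2(-Y[1],-Y[0]))
l=f(206,148,.076)-n;print("line ang rel",np.arctan2(l[1],l[0])-yaw)
# scene check
g=lambda u,v,z:onz("scene",(225+(u-2)/5,190+(v-2)/5),z)
print("scene nut",g(441,236,.076),"stud top", g(441,205,.095), "pin top",g(279,60,.082))
for nm,px,z in(("spool",(248,235),.048),("tin",(252,336),.03),("pumpA",(489,207),.012),("pumpB",(491,343),.012),("sdA",(340,354),.006),("sdB",(439,379),.006),("board",(359,184),.01)):print(nm,onz("top",px,z))
E
```

```text
[[ 0.6798  0.0508  0.012 ]
 [ 0.65   -0.1458  0.012 ]
 [ 0.4732 -0.1182  0.012 ]
 [ 0.5038  0.0785  0.012 ]] [np.float64(0.1988994763481812), np.float64(0.17899354206875645), np.float64(0.19905570203363251), np.float64(0.17816090762029374)]
plate [ 0.5767 -0.0337  0.012 ] -0.1555773600157563 -0.1524271686171098
nut from plate [0.5853 0.0207 0.012 ]
nut [0.5838 0.021  0.076 ] [np.float64(0.07766002680622937), np.float64(0.07879131422046654)]
pin [ 0.5463 -0.0864  0.082 ] 0.11373352758748417
arm 0.1808656516815117
line ang rel 0.007377455565747093
scene nut [0.585  0.0245 0.076 ] stud top [0.5847 0.0246 0.095 ] pin top [ 0.5495 -0.0838  0.082 ]
spool [0.6166 0.1718 0.048 ]
tin [0.4567 0.1641 0.03  ]
pumpA [ 0.6716 -0.2354  0.012 ]
pumpB [ 0.4431 -0.2216  0.012 ]
sdA [0.4273 0.0239 0.006 ]
sdB [ 0.3869 -0.1353  0.006 ]
board [ 0.7142 -0.0127  0.01  ]
```

```bash
cat >> h.py <<'E'
N=np.array([.5845,.022])
def pose():
    o=r.observe(); M=R.from_rotvec(o["ee_rot"]).as_matrix(); return o,o["position"],M,np.degrees(np.arctan2(M[1,0],M[0,0]))
def to(p,psi):
    "units of turn and shift (tool axes) to reach p with tool x at psi deg, pointing down"
    o,q,M,_=pose(); a=np.radians(psi)
    T=np.array([[np.cos(a),np.sin(a),0],[np.sin(a),-np.cos(a),0],[0,0,-1]])
    return np.round(np.r_[np.degrees(R.from_matrix(M.T@T).as_rotvec())/6,M.T@(np.array(p)-q)/.025],2)
def at(th,rho,z): t=np.radians(th); return [*(N+rho*np.array([np.cos(t),np.sin(t)])),z]
def st():
    o,q,M,psi=pose(); d=q[:2]-N
    print("t",o["t"],"pos",q.round(4),"psi",round(psi,1),"tilt z",M[:,2].round(3),"rho",np.hypot(*d).round(4),"th",np.degrees(np.arctan2(d[1],d[0])).round(1),"q6",o["joints"][5].round(2),"F",o["wrist_force"].round(2),"gap",o["finger_gap"])
E
python3 - <<'E'
from h import *
st(); print(to(at(72,.085,.14),-63))
E
```

```text
t 0.1 pos [ 0.165  -0.6281  0.2   ] psi 14.7 tilt z [-0.     0.002 -1.   ] rho 0.7737 th -122.8 q6 -0.08 F [-0.07 -0.24 -0.22] gap 0.08538366700990382
[-2.000e-02  1.000e-02  1.295e+01  2.467e+01 -2.374e+01  2.450e+00]
```

drive_tool([
  [[0,0,6.5,12.5,-12,0,-1],[0,0,6.5,12.5,-12,0,-1],[0,0,6.5,12.5,-12,0,-1],[0,0,6.5,12.5,-12,0,-1],[0,0,6.5,12.5,-12,0,-1],[0,0,6.5,12.5,-12,0,-1],[0,0,9,12.5,-12,0,-1],[0,0,10,12.5,-12,0,-1]],
])

```text
t: 0.9
position: [0.368, -0.2964, 0.2009]
ee_rot: [-2.954, 1.069, 0.0]
wrist_force: [0.7, -0.3, 0.3]
finger_gap: 0.0002
gripper_force: 0.0
```

```bash
python3 - <<'E'
from h import *
st(); print(to(at(72,.085,.14),-63))
E
```

```text
t 0.9 pos [ 0.368  -0.2964  0.2009] psi -39.8 tilt z [-0.  0. -1.] rho 0.385 th -124.2 q6 1.47 F [ 0.67 -0.34  0.31] gap 0.00016834644074306327
[ -0.     0.     3.87  -2.76 -18.48   2.44]
```

drive_tool([
  [[0,0,3.5,-2.7,-18,0,-1],[0,0,3.5,-2.7,-18,0,-1],[0,0,3.5,-2.7,-18,0,-1],[0,0,3.5,-2.7,-18,0,-1],[0,0,3.5,-2.7,-18,0,-1],[0,0,3.5,-2.7,-18,0,-1],[0,0,3.5,-2.7,-18,0,-1],[0,0,3.5,-2.7,-18,0,-1]],
])

```text
t: 1.7
position: [0.5666, 0.0347, 0.2008]
ee_rot: [2.714, -1.581, -0.001]
wrist_force: [0.4, -0.7, 0.1]
finger_gap: -0.0004
gripper_force: 0.0
```

```bash
python3 - <<'E'
from h import *
st(); print(to(at(72,.085,.14),-63))
E
```

```text
t 1.7 pos [0.5666 0.0347 0.2008] psi -60.5 tilt z [-0. -0. -1.] rho 0.0219 th 144.5 q6 2.59 F [ 0.4  -0.67  0.14] gap -0.00038158685925572907
[ 0.01  0.    0.42 -1.5  -2.88  2.43]
```

drive_tool([
  [[0,0,0.4,-1.5,-2.9,0,-1],[0,0,0.4,-1.5,-2.9,0,-1],[0,0,0.4,-1.5,-2.9,1,-1],[0,0,0.4,-1.5,-2.9,2.5,-1],[0,0,0.4,-1.5,-2.9,2.5,-1],[0,0,0.4,-1.5,-2.9,2.5,-1]],
])

```text
t: 2.3
position: [0.61, 0.1009, 0.1378]
ee_rot: [2.679, -1.638, -0.004]
wrist_force: [0.8, 0.6, 0.8]
finger_gap: -0.0002
gripper_force: 0.0
```

```bash
python3 - <<'E'
from h import *
st(); print(to(at(72,.07,.062),-63), to(at(72,.058,.062),-63))
E
```

```text
t 2.3 pos [0.61   0.1009 0.1378] psi -62.9 tilt z [-0.003 -0.    -1.   ] rho 0.0829 th 72.1 q6 2.75 F [0.83 0.57 0.84] gap -0.0001736011492442531
[0.02 0.01 0.02 0.37 0.35 3.03] [0.02 0.01 0.02 0.71 0.69 3.03]
```

drive_tool([
  [[0,0,0,0.2,0.2,1.5,-1],[0,0,0,0.35,0.35,3,-1],[0,0,0,0.35,0.35,3,-1],[0,0,0,0.5,0.5,3,-1],[0,0,0,0.6,0.6,3,-1],[0,0,0,0.65,0.65,3,-1],[0,0,0,0.65,0.65,3,-1]],
])

```text
t: 3.0
position: [0.6052, 0.079, 0.066]
ee_rot: [-2.678, 1.638, -0.005]
wrist_force: [0.2, -0.2, 0.5]
finger_gap: -0.0002
gripper_force: 0.0
```

```bash
python3 - <<'E'
from h import *
st(); print(to(at(72,.055,.062),-63))
t=r.capture("top"); s=r.capture("scene")
a=cv2.resize(t[160:300,270:400],None,fx=3,fy=3,interpolation=2); b=cv2.resize(s[180:290,240:370],None,fx=3,fy=3,interpolation=2)
b=cv2.resize(b,None,fx=1,fy=a.shape[0]/b.shape[0])
cv2.imwrite("pics/c1.png",np.hstack([a,b])[:,:,::-1])
E
```

```text
t 3.0 pos [0.6052 0.079  0.066 ] psi -62.9 tilt z [ 0.004  0.    -1.   ] rho 0.0606 th 70.1 q6 2.71 F [ 0.19 -0.15  0.47] gap -0.00023985855682984628
[-0.03 -0.01  0.02  0.1   0.22  0.16]
```

View pics/c1.png

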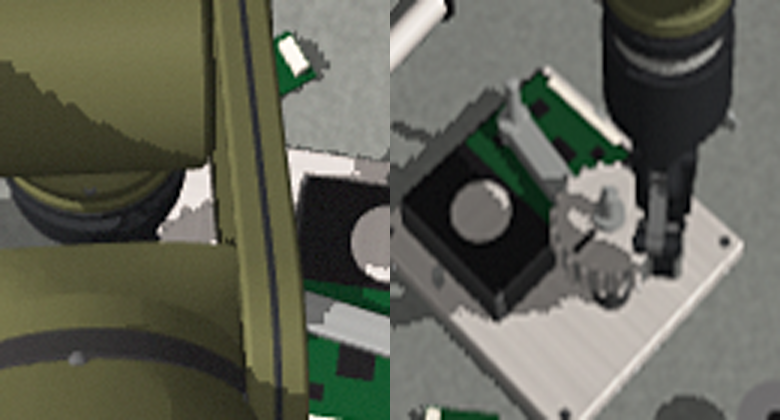

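The top view is hidden by the arm. The scene view shows the closed fingers just right of the nut at about (660,250), not touching yet, and the black line is visible at (583,242). I'll move inward.

drive_tool([
  [[0,0,0,0.05,0.1,0.08,-1],[0,0,0,0.1,0.17,0.08,-1],[0,0,0,0.1,0.2,0.08,-1],[0,0,0,0.1,0.2,0.08,-1]],
])

```text
t: 3.5
position: [0.6003, 0.0746, 0.0616]
ee_rot: [2.68, -1.639, -0.0]
wrist_force: [0.1, 0.6, 0.1]
finger_gap: -0.0002
gripper_force: 0.0
```

```bash
python3 - <<'E'
from h import *
st(); print(to(at(72,.051,.062),-63))
E
```

```text
t 3.5 pos [0.6003 0.0746 0.0616] psi -62.9 tilt z [-0.  0. -1.] rho 0.0549 th 73.3 q6 2.7 F [0.13 0.62 0.13] gap -0.0001778303562544432
[ 0.    0.    0.02  0.14  0.08 -0.02]
```

drive_tool([
  [[0,0,0,0.04,0.03,0,-1],[0,0,0,0.07,0.05,0,-1],[0,0,0,0.1,0.06,0,-1],[0,0,0,0.1,0.06,0,-1]],
])

```text
t: 3.9
position: [0.6004, 0.0716, 0.0618]
ee_rot: [-2.68, 1.639, -0.0]
wrist_force: [-0.3, 0.3, 0.2]
finger_gap: -0.0001
gripper_force: 0.0
```

```bash
python3 - <<'E'
from h import *
st(); print(to(at(72,.048,.062),-63))
E
```

```text
t 3.9 pos [0.6004 0.0716 0.0618] psi -62.9 tilt z [ 0.  0. -1.] rho 0.0521 th 72.3 q6 2.7 F [-0.26  0.29  0.22] gap -7.760911583175504e-05
[-0.   -0.    0.02  0.12  0.11 -0.01]
```

drive_tool([
  [[0,0,0,0.02,0.02,0,-1],[0,0,0,0.04,0.04,0,-1],[0,0,0,0.06,0.06,0,-1],[0,0,0,0.06,0.06,0,-1]],
])

```text
t: 4.3
position: [0.5996, 0.0697, 0.0618]
ee_rot: [-2.68, 1.639, 0.0]
wrist_force: [0.4, 0.4, 1.3]
finger_gap: -0.0
gripper_force: 0.0
```

```bash
python3 - <<'E'
from h import *
st(); print(to(at(72,.048,.062),-63))
s=r.capture("scene")
cv2.imwrite("pics/c2.png",cv2.resize(s[190:280,270:360],None,fx=6,fy=6,interpolation=2)[:,:,::-1])
E
```

```text
t 4.3 pos [0.5996 0.0697 0.0618] psi -62.9 tilt z [-0.  0. -1.] rho 0.05 th 72.4 q6 2.7 F [0.37 0.41 1.31] gap -4.089054922242129e-05
[ 0.    0.    0.02  0.07  0.05 -0.01]
```

View pics/c2.png

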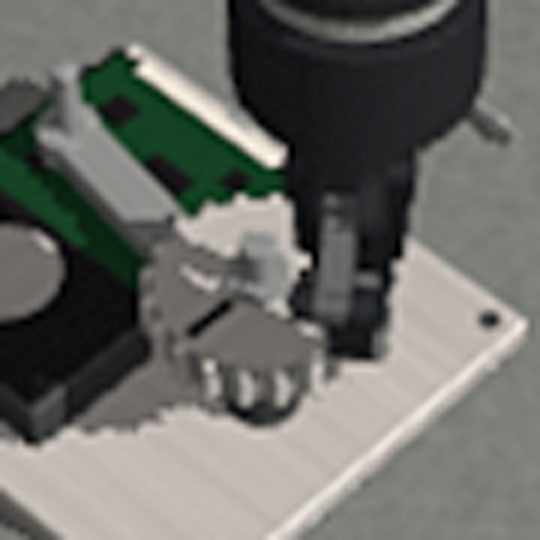

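The finger is at the rim with no force yet, and the line is still at its start. I'll go 1.5–2 mm deeper and begin a short orbit.

```bash
cat >> h.py <<'E'
def orb(rho,u=1.2,n=8,s=-1):
    "rows: orbit about the nut axis (s=-1 is CCW from above), centre along tool (x+y)"
    C=rho/.025*np.array([1,1])/2**.5
    for k in range(1,n+1):
        a=np.radians(6*u*k)*s; S=C-np.array([[np.cos(a),-np.sin(a)],[np.sin(a),np.cos(a)]])@C
        print([0,0,round(s*u*k,2),round(S[0],2),round(S[1],2),0,-1],end=", ")
    print()
E
python3 -c "
from h import *
orb(.048,.7);orb(.048,1.2)"
```

```text
[0, 0, -0.7, np.float64(-0.1), np.float64(0.1), 0, -1], [0, 0, -1.4, np.float64(-0.18), np.float64(0.21), 0, -1], [0, 0, -2.1, np.float64(-0.26), np.float64(0.33), 0, -1], [0, 0, -2.8, np.float64(-0.33), np.float64(0.45), 0, -1], [0, 0, -3.5, np.float64(-0.4), np.float64(0.58), 0, -1], [0, 0, -4.2, np.float64(-0.45), np.float64(0.71), 0, -1], [0, 0, -4.9, np.float64(-0.49), np.float64(0.84), 0, -1], [0, 0, -5.6, np.float64(-0.52), np.float64(0.98), 0, -1], 
[0, 0, -1.2, np.float64(-0.16), np.float64(0.18), 0, -1], [0, 0, -2.4, np.float64(-0.29), np.float64(0.38), 0, -1], [0, 0, -3.6, np.float64(-0.4), np.float64(0.6), 0, -1], [0, 0, -4.8, np.float64(-0.49), np.float64(0.82), 0, -1], [0, 0, -6.0, np.float64(-0.54), np.float64(1.06), 0, -1], [0, 0, -7.2, np.float64(-0.56), np.float64(1.3), 0, -1], [0, 0, -8.4, np.float64(-0.55), np.float64(1.54), 0, -1], [0, 0, -9.6, np.float64(-0.52), np.float64(1.78), 0, -1],
```

drive_tool([
  [[0,0,0,0.03,0.03,0,-1],[0,0,0,0.06,0.05,0,-1],[0,0,0,0.06,0.05,0,-1]],
])

```text
t: 4.65
position: [0.5992, 0.0677, 0.0617]
ee_rot: [2.68, -1.639, -0.0]
wrist_force: [0.5, -0.2, -0.9]
finger_gap: -0.0002
gripper_force: 0.0
```

```bash
python3 -c "
from h import *
st()"
```

```text
t 4.65 pos [0.5992 0.0677 0.0617] psi -62.9 tilt z [-0. -0. -1.] rho 0.048 th 72.2 q6 2.69 F [ 0.46 -0.16 -0.9 ] gap -0.0002093056327641326
```

Still no force. I'll try a first orbit of 34°.

drive_tool([
  [[0,0,-0.7,-0.1,0.1,0,-1],[0,0,-1.4,-0.18,0.21,0,-1],[0,0,-2.1,-0.26,0.33,0,-1],[0,0,-2.8,-0.33,0.45,0,-1],[0,0,-3.5,-0.4,0.58,0,-1],[0,0,-4.2,-0.45,0.71,0,-1],[0,0,-4.9,-0.49,0.84,0,-1],[0,0,-5.6,-0.52,0.98,0,-1]],
])

```text
t: 5.45
position: [0.5714, 0.0682, 0.0618]
ee_rot: [-3.041, 0.789, -0.0]
wrist_force: [0.1, 0.5, -0.3]
finger_gap: 0.0
gripper_force: 0.0
```

```bash
python3 - <<'E'
from h import *
st()
s=r.capture("scene")
cv2.imwrite("pics/c3.png",cv2.resize(s[190:280,270:360],None,fx=6,fy=6,interpolation=2)[:,:,::-1])
E
```

```text
t 5.45 pos [0.5714 0.0682 0.0618] psi -29.1 tilt z [ 0.  0. -1.] rho 0.048 th 105.9 q6 2.1 F [ 0.07  0.52 -0.27] gap 1.835498045033449e-05
```

View pics/c3.png

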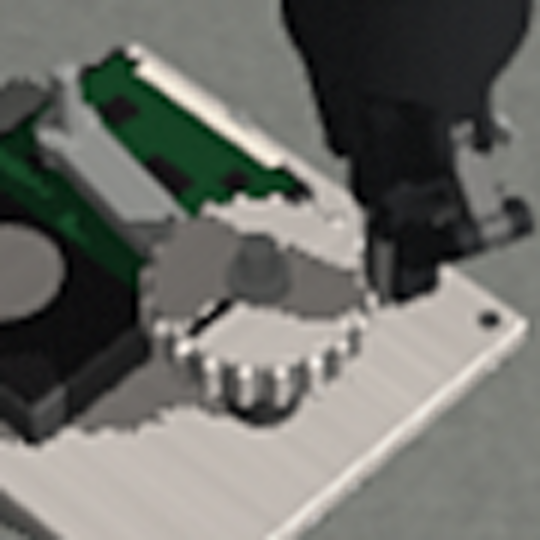

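The line is unchanged, so the nut has not moved and the tip sits just outside the ribs. I'll go deeper.

drive_tool([
  [[0,0,0,0.03,0.03,0,-1],[0,0,0,0.06,0.06,0,-1],[0,0,0,0.08,0.08,0,-1],[0,0,0,0.08,0.08,0,-1]],
])

```text
t: 5.9
position: [0.5724, 0.0654, 0.0618]
ee_rot: [-3.039, 0.795, -0.0]
wrist_force: [0.3, -0.0, 0.3]
finger_gap: -0.0
gripper_force: 0.0
```

drive_tool([
  [[0,0,-0.35,-0.05,0.05,0,-1],[0,0,-0.7,-0.09,0.09,0,-1],[0,0,-1.4,-0.16,0.19,0,-1],[0,0,-2.1,-0.23,0.3,0,-1],[0,0,-2.1,-0.23,0.3,0,-1]],
])

```text
t: 6.4
position: [0.5634, 0.0617, 0.0617]
ee_rot: [3.108, -0.457, -0.0]
wrist_force: [0.1, -0.5, -0.5]
finger_gap: -0.0002
gripper_force: 0.0
```

```bash
python3 - <<'E'
from h import *
st(); r.capture("scene")
E
```

```text
t 6.4 pos [0.5634 0.0617 0.0617] psi -16.7 tilt z [-0. -0. -1.] rho 0.0449 th 118.0 q6 1.88 F [ 0.14 -0.46 -0.54] gap -0.00017229710663763012
```

```bash
cat >> h.py <<'E'
def line(z=.076,show=1):
    s=cv2.cvtColor(r.capture("scene"),cv2.COLOR_RGB2GRAY); C=np.array([.585,.0245]); A=np.arange(0,360,2)
    rr=np.linspace(.018,.032,8)
    v=[]
    for a in A:
        t=np.radians(a-8.8); P=np.array([[*(C+x*np.array([np.cos(t),np.sin(t)])),z] for x in rr]); p=proj("scene",P).astype(np.float32)
        v.append(cv2.remap(s,p[None,:,0],p[None,:,1],1).mean())
    v=np.array(v); i=np.argsort(v)[:6]; print("line deg",[(int(A[j]),int(v[j])) for j in i],"median",np.median(v))
E
python3 - <<'E'
from h import *
line()
E
```

```text
line deg [(356, 50), (354, 62), (358, 63), (0, 97), (238, 97), (352, 97)] median 129.375
```

```bash
python3 - <<'E'
from h import *
st()
s=r.capture("scene")
a=cv2.resize(s[205:260,290:360],None,fx=11,fy=11,interpolation=2)
p=[proj("scene",[r.observe()["position"]])[0]]
for z in(.076,):
    p+=list(proj("scene",[[.585+.04*np.cos(t),.0245+.04*np.sin(t),z] for t in np.linspace(0,6.28,72)]))
p+=list(proj("scene",[[.585+.04*np.cos(t),.0245+.04*np.sin(t),.062] for t in np.linspace(0,6.28,72)]))
for q in p: cv2.circle(a,tuple(int(x) for x in (q-[290,205])*11+5),3,(255,0,0),-1)
cv2.imwrite("pics/c4.png",a[:,:,::-1])
E
```

```text
t 6.5 pos [0.5637 0.0618 0.0618] psi -16.8 tilt z [ 0.  0. -1.] rho 0.0449 th 117.6 q6 1.88 F [0.58 0.49 0.09] gap 3.8450612970792416e-05
```

View pics/c4.png

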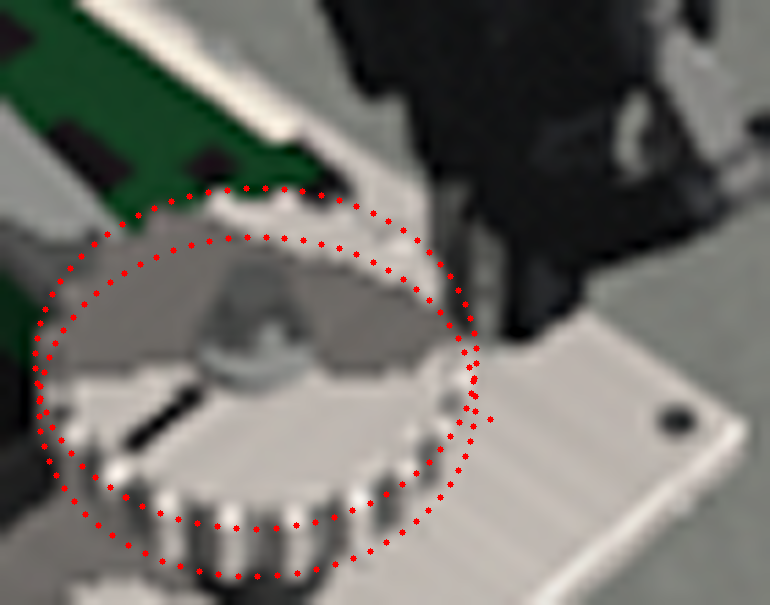

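```bash
python3 - <<'E'
from h import *
np.set_printoptions(precision=4,suppress=True)
for px,P in(((330.8,249.2),(.5996,.0697,.0618)),((337.5,239.5),(.5714,.0682,.0618)),((336.8,235.5),(.5637,.0618,.0618))):
    print("tcp px",proj("scene",[P])[0],"seen",px,"offset at z.062",onz("scene",px,.062)-P,"at z.085",onz("scene",px,.085)-P)
E
```

```text
tcp px [327.3618 256.1099] seen (330.8, 249.2) offset at z.062 [-0.0181 -0.004   0.0002] at z.085 [-0.003   0.0059  0.0232]
tcp px [334.6891 246.5342] seen (337.5, 239.5) offset at z.062 [-0.0181 -0.0053  0.0002] at z.085 [-0.0023  0.0047  0.0232]
tcp px [334.1763 242.6474] seen (336.8, 235.5) offset at z.062 [-0.0184 -0.0059  0.0002] at z.085 [-0.0023  0.0043  0.0232]
```

The drawn TCP point (490,420) falls well below the visible tip (about 515,335), so the real fingertip end seems to be roughly 20–25 mm higher than reported, above the nut. I'll step outward, lower, and check this.

drive_tool([
  [[0,0,0,-0.3,-0.3,0,-1],[0,0,0,-0.6,-0.6,0,-1],[0,0,0,-0.6,-0.6,0.4,-1],[0,0,0,-0.6,-0.6,0.8,-1],[0,0,0,-0.6,-0.6,0.8,-1],[0,0,0,-0.6,-0.6,0.8,-1]],
])

```text
t: 7.15
position: [0.5529, 0.0803, 0.0408]
ee_rot: [3.108, -0.456, -0.003]
wrist_force: [-0.1, -0.1, 0.4]
finger_gap: 0.0005
gripper_force: 0.0
```

```bash
python3 - <<'E'
from h import *
st()
s=r.capture("scene")
a=cv2.resize(s[195:265,290:360],None,fx=8,fy=8,interpolation=2)
P=r.observe()["position"]
for dz,c in((0,(255,0,0)),(.01,(0,255,0)),(.02,(0,0,255)),(.03,(255,255,0))):
    q=proj("scene",[P+[0,0,dz]])[0]
    cv2.circle(a,tuple(int(x) for x in (q-[290,195])*8+4),3,c,-1)
cv2.imwrite("pics/c5.png",a[:,:,::-1])
E
```

```text
t 7.15 pos [0.5529 0.0803 0.0408] psi -16.7 tilt z [-0.002 -0.    -1.   ] rho 0.0663 th 118.4 q6 1.91 F [-0.12 -0.08  0.39] gap 0.00048311697117473754
```

View pics/c5.png

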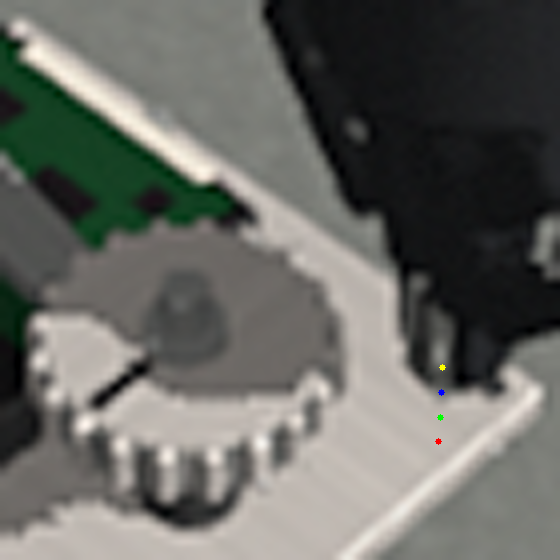

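The tip end (about 445–500, 390) matches the TCP plus 20 mm (blue dot). The real fingertip is therefore about 20 mm above the reported TCP, now near z≈0.062, which is the right height for the rim. I'll move inward.

drive_tool([
  [[0,0,0,0.15,0.15,-0.1,-1],[0,0,0,0.25,0.25,-0.1,-1],[0,0,0,0.3,0.3,-0.1,-1],[0,0,0,0.34,0.34,-0.1,-1],[0,0,0,0.37,0.37,-0.1,-1],[0,0,0,0.37,0.37,-0.1,-1]],
])

```text
t: 7.8
position: [0.5597, 0.0688, 0.0442]
ee_rot: [-3.108, 0.456, 0.0]
wrist_force: [0.2, -0.2, 0.2]
finger_gap: 0.0003
gripper_force: 0.0
```

```bash
python3 - <<'E'
from h import *
st();line();print(to(at(118,.052,.043),-17))
E
```

```text
t 7.8 pos [0.5597 0.0688 0.0442] psi -16.7 tilt z [-0.  0. -1.] rho 0.0529 th 117.9 q6 1.89 F [ 0.24 -0.22  0.21] gap 0.0003319478398377785
line deg [(356, 44), (354, 50), (358, 58), (352, 74), (0, 89), (220, 97)] median 112.8125
[-0.    0.    0.05  0.03  0.03  0.05]
```

drive_tool([
  [[0,0,0,0.04,0.04,0,-1],[0,0,0,0.08,0.08,0,-1],[0,0,-0.5,0.02,0.15,0,-1],[0,0,-1,-0.04,0.22,0,-1],[0,0,-1.5,-0.1,0.3,0,-1],[0,0,-2,-0.15,0.38,0,-1],[0,0,-2,-0.15,0.38,0,-1]],
])

```text
t: 8.55
position: [0.5532, 0.0608, 0.0442]
ee_rot: [3.139, -0.129, -0.0]
wrist_force: [1.0, -0.3, 0.3]
finger_gap: -0.0003
gripper_force: 0.0
```

```bash
python3 - <<'E'
from h import *
st();line();print(to(at(130,.05,.043),-5))
E
```

```text
t 8.55 pos [0.5532 0.0608 0.0442] psi -4.7 tilt z [-0. -0. -1.] rho 0.0498 th 128.9 q6 1.67 F [ 0.97 -0.32  0.35] gap -0.00032576548151786366
line deg [(356, 50), (354, 62), (358, 62), (222, 95), (220, 95), (218, 96)] median 158.25
[-0.   -0.    0.04 -0.04  0.02  0.05]
```

drive_tool([
  [[0,0,0,0.03,0.03,0,-1],[0,0,0,0.06,0.06,0,-1],[0,0,-0.5,0,0.13,0,-1],[0,0,-1,-0.06,0.2,0,-1],[0,0,-1.5,-0.12,0.28,0,-1],[0,0,-2,-0.17,0.36,0,-1],[0,0,-2,-0.17,0.36,0,-1]],
])

```text
t: 9.3
position: [0.5478, 0.0518, 0.0443]
ee_rot: [3.134, 0.2, -0.003]
wrist_force: [-2.6, -3.1, 1.3]
finger_gap: 0.0002
gripper_force: 2.0
```

```bash
python3 - <<'E'
from h import *
st();line();print(to(at(142,.047,.043),7))
s=r.capture("scene")
a=cv2.resize(s[195:265,290:360],None,fx=8,fy=8,interpolation=2)
P=r.observe()["position"]
for dz,c in((0,(255,0,0)),(.01,(0,255,0)),(.02,(0,0,255)),(.03,(255,255,0))):
    q=proj("scene",[P+[0,0,dz]])[0]
    cv2.circle(a,tuple(int(x) for x in (q-[290,195])*8+4),3,c,-1)
cv2.imwrite("pics/c6.png",a[:,:,::-1])
E
```

```text
t 9.3 pos [0.5478 0.0518 0.0443] psi 7.3 tilt z [-0.002 -0.001 -1.   ] rho 0.0473 th 140.9 q6 1.44 F [-2.61 -3.07  1.27] gap 0.0001785608507168844
line deg [(356, 50), (358, 62), (354, 62), (0, 97), (352, 97), (196, 103)] median 181.8125
[ 0.01  0.02  0.04 -0.01  0.03  0.05]
```

Contact is made (4 N tangential). I'll keep turning.

drive_tool([
  [[0,0,-0.5,-0.07,0.07,0,-1],[0,0,-1,-0.13,0.15,0,-1],[0,0,-1.5,-0.19,0.23,0,-1],[0,0,-2,-0.24,0.31,0,-1],[0,0,-2.5,-0.29,0.4,0,-1],[0,0,-3,-0.34,0.49,0,-1]],
])

```text
t: 10.0
position: [0.5419, 0.0398, 0.0443]
ee_rot: [-3.064, -0.689, -0.002]
wrist_force: [-0.8, 2.2, 0.8]
finger_gap: 0.0002
gripper_force: 1.1
```

```bash
python3 - <<'E'
from h import *
st();line()
E
```

```text
t 10.0 pos [0.5419 0.0398 0.0443] psi 25.4 tilt z [ 0.001  0.002 -1.   ] rho 0.0461 th 157.4 q6 1.1 F [-0.84  2.17  0.76] gap 0.0001519775568468179
line deg [(0, 56), (2, 61), (358, 80), (4, 90), (282, 113), (288, 114)] median 182.0
```

Engaged: the line moved and the drag is about 1.7 N. Now a full-size stroke.

```bash
python3 -c "
from h import *
orb(.046,1.2)" | sed 's/np.float64//g'
```

```text
[0, 0, -1.2, (-0.15), (0.17), 0, -1], [0, 0, -2.4, (-0.28), (0.36), 0, -1], [0, 0, -3.6, (-0.39), (0.57), 0, -1], [0, 0, -4.8, (-0.47), (0.79), 0, -1], [0, 0, -6.0, (-0.52), (1.01), 0, -1], [0, 0, -7.2, (-0.54), (1.24), 0, -1], [0, 0, -8.4, (-0.53), (1.47), 0, -1], [0, 0, -9.6, (-0.49), (1.7), 0, -1],
```

drive_tool([
  [[0,0,-1.2,-0.14,0.2,0,-1],[0,0,-2.4,-0.26,0.39,0,-1],[0,0,-3.6,-0.37,0.6,0,-1],[0,0,-4.8,-0.45,0.81,0,-1]],
])

```text
t: 10.45
position: [0.5387, 0.0164, 0.0441]
ee_rot: [-2.793, -1.433, 0.004]
wrist_force: [-5.7, 0.8, 4.7]
finger_gap: 0.0001
gripper_force: 3.7
```

```bash
python3 - <<'E'
from h import *
st();line()
E
```

```text
t 10.45 pos [0.5387 0.0164 0.0441] psi 54.3 tilt z [-0.004  0.001 -1.   ] rho 0.0462 th -173.1 q6 0.55 F [-5.69  0.8   4.75] gap 0.00011761654599111603
line deg [(32, 54), (30, 64), (34, 81), (28, 95), (280, 114), (282, 115)] median 182.25
```

drive_tool([
  [[0,0,-1.2,-0.15,0.17,0,-1],[0,0,-2.4,-0.28,0.36,0,-1],[0,0,-3.6,-0.39,0.57,0,-1],[0,0,-4.8,-0.47,0.79,0,-1],[0,0,-6,-0.52,1.01,0,-1],[0,0,-7.2,-0.54,1.24,0,-1],[0,0,-8.4,-0.53,1.47,0,-1],[0,0,-9.6,-0.49,1.7,0,-1]],
])

```text
t: 11.3
position: [0.5665, -0.0213, 0.0445]
ee_rot: [1.758, 2.604, -0.008]
wrist_force: [-6.5, -8.0, 5.0]
finger_gap: -0.0001
gripper_force: 4.7
```

```bash
python3 - <<'E'
from h import *
st();line();print(to(at(-117,.046,.044),111))
E
```

```text
t 11.3 pos [ 0.5665 -0.0213  0.0445] psi 112.0 tilt z [-0.003 -0.004 -1.   ] rho 0.0469 th -112.6 q6 -0.51 F [-6.51 -7.97  5.01] gap -0.00013671969931165556
line deg [(98, 57), (100, 58), (96, 78), (102, 85), (94, 113), (288, 117)] median 181.8125
[-0.02  0.03  0.19  0.15 -0.11  0.03]
```

drive_tool([
  [[0,0,-1.2,-0.17,0.15,0,-1],[0,0,-2.4,-0.3,0.34,0,-1],[0,0,-3.6,-0.41,0.55,0,-1],[0,0,-4.8,-0.49,0.77,0,-1],[0,0,-6,-0.54,0.99,0,-1],[0,0,-7.2,-0.56,1.22,0,-1],[0,0,-8.4,-0.55,1.45,0,-1],[0,0,-9.6,-0.51,1.68,0,-1]],
])

```text
t: 12.15
position: [0.6122, -0.0147, 0.0459]
ee_rot: [0.287, 3.127, 0.001]
wrist_force: [-3.4, 1.8, 7.6]
finger_gap: -0.0001
gripper_force: 3.7
```

```bash
python3 - <<'E'
from h import *
st();line(.0765);print(to(at(-58,.046,.044),168))
E
```

```text
t 12.15 pos [ 0.6122 -0.0147  0.0459] psi 169.5 tilt z [ 0.001  0.001 -1.   ] rho 0.0459 th -53.0 q6 -1.5 F [-3.39  1.77  7.6 ] gap -6.300076896226725e-05
line deg [(162, 52), (164, 53), (278, 74), (280, 75), (276, 76), (166, 77)] median 182.625
[ 0.01  0.02  0.29  0.14 -0.14  0.08]
```

drive_tool([
  [[0,0,-1.3,-0.15,0.16,0,-1],[0,0,-2.5,-0.28,0.35,0,-1],[0,0,-3.7,-0.39,0.56,0,-1],[0,0,-4.9,-0.48,0.78,0,-1],[0,0,-6.1,-0.53,1.0,0,-1],[0,0,-7.3,-0.55,1.23,0,-1],[0,0,-8.5,-0.54,1.46,0,-1],[0,0,-9.7,-0.5,1.69,0,-1]],
])

```text
t: 13.0
position: [0.6327, 0.0237, 0.0451]
ee_rot: [-1.27, 2.871, -0.003]
wrist_force: [0.1, -1.5, 2.4]
finger_gap: -0.0001
gripper_force: 1.1
```

```bash
python3 - <<'E'
from h import *
st();line(.077);print(to(at(6,.046,.044),229))
E
```

```text
t 13.0 pos [0.6327 0.0237 0.0451] psi -132.3 tilt z [ 0.003 -0.001 -1.   ] rho 0.0482 th 2.1 q6 -2.45 F [ 0.09 -1.5   2.38] gap -5.966536322606203e-05
line deg [(218, 21), (216, 21), (196, 22), (194, 22), (220, 22), (322, 23)] median 62.0
[-0.02  0.02 -0.18 -0.    0.13  0.04]
```

drive_tool([
  [[0,0,-1.2,-0.1,0.2,0,-1],[0,0,-2.4,-0.22,0.4,0,-1],[0,0,-2.4,-0.7,0.1,0,-1],[0,0,-2.4,-1.14,-0.15,0,-1],[0,0,-2.4,-1.14,-0.15,-0.8,-1],[0,0,-2.4,-1.14,-0.15,-2.4,-1],[0,0,-2.4,-1.14,-0.15,-2.4,-1]],
])

```text
t: 13.75
position: [0.6579, 0.0426, 0.1108]
ee_rot: [-1.608, 2.688, -0.009]
wrist_force: [1.4, -1.3, 1.1]
finger_gap: 0.0001
gripper_force: 0.0
```

```bash
python3 - <<'E'
from h import *
st();line(.0775); orb(.075,1.4,8,1)
E
```

```text
t 13.75 pos [0.6579 0.0426 0.1108] psi -118.2 tilt z [ 0.011  0.    -1.   ] rho 0.0762 th 15.7 q6 -2.67 F [ 1.4  -1.34  1.11] gap 8.859768534009941e-05
line deg [(282, 27), (280, 28), (284, 28), (278, 29), (276, 30), (286, 30)] median 181.6875
[0, 0, 1.4, np.float64(0.33), np.float64(-0.29), 0, -1], [0, 0, 2.8, np.float64(0.7), np.float64(-0.52), 0, -1], [0, 0, 4.2, np.float64(1.11), np.float64(-0.7), 0, -1], [0, 0, 5.6, np.float64(1.53), np.float64(-0.82), 0, -1], [0, 0, 7.0, np.float64(1.96), np.float64(-0.87), 0, -1], [0, 0, 8.4, np.float64(2.4), np.float64(-0.87), 0, -1], [0, 0, 9.8, np.float64(2.84), np.float64(-0.79), 0, -1], [0, 0, 11.2, np.float64(3.25), np.float64(-0.66), 0, -1],
```

drive_tool([
  [[0,0,1.4,0.33,-0.29,0,-1],[0,0,2.8,0.7,-0.52,0,-1],[0,0,4.2,1.11,-0.7,0,-1],[0,0,5.6,1.53,-0.82,0,-1],[0,0,7,1.96,-0.87,0,-1],[0,0,8.4,2.4,-0.87,0,-1],[0,0,9.8,2.84,-0.79,0,-1],[0,0,11.2,3.25,-0.66,0,-1]],
])

```text
t: 14.6
position: [0.6287, -0.0373, 0.1026]
ee_rot: [-0.157, -3.136, -0.0]
wrist_force: [0.1, 0.6, -1.3]
finger_gap: 0.0001
gripper_force: 0.0
```

drive_tool([
  [[0,0,1.4,0.33,-0.29,0,-1],[0,0,2.8,0.7,-0.52,0,-1],[0,0,4.2,1.11,-0.7,0,-1],[0,0,5.6,1.53,-0.82,0,-1],[0,0,7,1.96,-0.87,0,-1],[0,0,8.4,2.4,-0.87,0,-1],[0,0,9.8,2.84,-0.79,0,-1],[0,0,11.2,3.25,-0.66,0,-1]],
])

```text
t: 15.4
position: [0.546, -0.0458, 0.1028]
ee_rot: [-1.867, -2.525, 0.001]
wrist_force: [-0.2, 0.8, 0.6]
finger_gap: -0.0001
gripper_force: 0.0
```

drive_tool([
  [[0,0,1.4,0.33,-0.29,0,-1],[0,0,2.8,0.7,-0.52,0,-1],[0,0,4.2,1.11,-0.7,0,-1],[0,0,5.6,1.53,-0.82,0,-1],[0,0,7,1.96,-0.87,0,-1],[0,0,8.4,2.4,-0.87,0,-1],[0,0,9.8,2.84,-0.79,0,-1],[0,0,11.2,3.25,-0.66,0,-1]],
])

```text
t: 16.2
position: [0.5061, 0.0271, 0.1029]
ee_rot: [-2.953, -1.071, 0.003]
wrist_force: [1.2, 0.3, -0.6]
finger_gap: 0.0002
gripper_force: 0.0
```

```bash
python3 - <<'E'
from h import *
st();line(.0775)
E
```

```text
t 16.2 pos [0.5061 0.0271 0.1029] psi 39.9 tilt z [-0.002  0.    -1.   ] rho 0.0786 th 176.3 q6 0.82 F [ 1.18  0.29 -0.62] gap 0.0001724491690468642
line deg [(228, 65), (226, 76), (230, 109), (224, 110), (290, 120), (292, 121)] median 179.375
```

drive_tool([
  [[0,0,1.4,0.33,-0.29,0,-1],[0,0,2.8,0.7,-0.52,0,-1],[0,0,4.2,1.11,-0.7,0,-1],[0,0,5.6,1.53,-0.82,0,-1],[0,0,7,1.96,-0.87,0,-1],[0,0,8.4,2.4,-0.87,0,-1],[0,0,9.8,2.84,-0.79,0,-1],[0,0,11.2,3.25,-0.66,0,-1]],
])

```text
t: 17.05
position: [0.5581, 0.0919, 0.103]
ee_rot: [3.053, -0.737, -0.003]
wrist_force: [-0.9, -0.1, -0.2]
finger_gap: -0.0002
gripper_force: 0.0
```

```bash
python3 - <<'E'
from h import *
st();line(.0775)
E
```

```text
t 17.05 pos [0.5581 0.0919 0.103 ] psi -27.1 tilt z [-0.002 -0.    -1.   ] rho 0.0747 th 110.7 q6 2.11 F [-0.87 -0.15 -0.22] gap -0.00021416888223942804
line deg [(228, 38), (226, 50), (230, 65), (224, 81), (232, 87), (234, 100)] median 180.25
```

drive_tool([
  [[0,0,1.4,0.33,-0.29,0,-1],[0,0,2.8,0.7,-0.52,0,-1],[0,0,4.2,1.11,-0.7,0,-1],[0,0,5.6,1.53,-0.82,0.5,-1],[0,0,5.6,1.53,-0.82,1.5,-1],[0,0,5.6,1.53,-0.82,2.28,-1],[0,0,5.6,1.53,-0.82,2.28,-1],[0,0,5.6,1.53,-0.82,2.28,-1]],
])

```text
t: 17.9
position: [0.6009, 0.0925, 0.0466]
ee_rot: [2.715, -1.579, -0.002]
wrist_force: [0.7, 0.2, -0.1]
finger_gap: -0.0
gripper_force: 0.0
```

```bash
python3 - <<'E'
from h import *
st();print(to(at(76,.047,.046),-61))
E
```

```text
t 17.9 pos [0.6009 0.0925 0.0466] psi -60.4 tilt z [-0.002 -0.    -1.   ] rho 0.0724 th 76.9 q6 2.69 F [ 0.66  0.17 -0.1 ] gap -3.886937025132439e-06
[0.01 0.01 0.1  0.76 0.67 0.02]
```

drive_tool([
  [[0,0,0,0.35,0.3,0,-1],[0,0,0,0.6,0.52,0,-1],[0,0,0,0.7,0.62,0,-1],[0,0,0,0.75,0.67,0,-1],[0,0,-1,0.63,0.81,0,-1],[0,0,-2,0.52,0.97,0,-1],[0,0,-3,0.42,1.14,0,-1],[0,0,-4,0.34,1.31,0,-1]],
])

```text
t: 18.7
position: [0.5771, 0.0692, 0.0475]
ee_rot: [-2.986, 0.976, -0.001]
wrist_force: [-0.0, 0.9, -0.1]
finger_gap: 0.0001
gripper_force: 0.0
```

```bash
python3 - <<'E'
from h import *
st();line(.0775)
E
```

```text
t 18.7 pos [0.5771 0.0692 0.0475] psi -36.2 tilt z [ 0.  0. -1.] rho 0.0478 th 98.9 q6 2.23 F [-0.02  0.89 -0.06] gap 8.586384672027679e-05
line deg [(228, 46), (226, 57), (224, 93), (230, 94), (130, 100), (132, 100)] median 115.3125
```

drive_tool([
  [[0,0,0,0.05,0.05,0.05,-1],[0,0,-1.2,-0.09,0.23,0.05,-1],[0,0,-2.4,-0.22,0.42,0.05,-1],[0,0,-3.6,-0.33,0.63,0.05,-1],[0,0,-4.8,-0.41,0.85,0.05,-1]],
])

```text
t: 19.25
position: [0.5567, 0.0581, 0.0464]
ee_rot: [-3.135, 0.205, -0.001]
wrist_force: [-0.3, 0.8, 0.7]
finger_gap: -0.0002
gripper_force: 0.0
```

```bash
python3 - <<'E'
from h import *
st();line(.0775)
E
```

```text
t 19.25 pos [0.5567 0.0581 0.0464] psi -7.5 tilt z [ 0.001  0.    -1.   ] rho 0.0455 th 127.6 q6 1.71 F [-0.28  0.82  0.65] gap -0.00017161797289011756
line deg [(230, 44), (232, 45), (228, 56), (234, 65), (226, 73), (236, 84)] median 138.5
```

drive_tool([
  [[0,0,0,0.05,0.05,0,-1],[0,0,-1.2,-0.09,0.22,0,-1],[0,0,-2.4,-0.21,0.4,0,-1],[0,0,-3.6,-0.32,0.6,0,-1]],
])

```text
t: 19.7
position: [0.5479, 0.0445, 0.047]
ee_rot: [-3.118, -0.383, -0.004]
wrist_force: [1.8, 1.0, 2.2]
finger_gap: 0.0001
gripper_force: 1.0
```

```bash
sed -i 's/^N=.*/N=np.array([.584,.0205])/' h.py; python3 - <<'E'
from h import *
st();line(.0775)
E
```

```text
t 19.7 pos [0.5479 0.0445 0.047 ] psi 14.0 tilt z [ 0.003  0.001 -1.   ] rho 0.0434 th 146.4 q6 1.31 F [1.77 0.99 2.2 ] gap 0.000136791563552669
line deg [(232, 59), (234, 69), (230, 74), (236, 93), (228, 95), (226, 108)] median 181.5
```

drive_tool([
  [[0,0,-1.2,-0.13,0.17,0,-1],[0,0,-2.4,-0.25,0.36,0,-1],[0,0,-3.6,-0.36,0.56,0,-1],[0,0,-4.8,-0.44,0.76,0,-1],[0,0,-6,-0.49,0.98,0,-1]],
])

```text
t: 20.25
position: [0.5417, 0.018, 0.0471]
ee_rot: [2.848, 1.325, 0.003]
wrist_force: [-0.2, 1.6, 3.9]
finger_gap: -0.0001
gripper_force: 1.9
```

```bash
python3 - <<'E'
from h import *
st();line(.0775)
E
```

```text
t 20.25 pos [0.5417 0.018  0.0471] psi 49.9 tilt z [ 0.002  0.001 -1.   ] rho 0.0424 th -176.6 q6 0.63 F [-0.15  1.63  3.92] gap -5.705309119175502e-05
line deg [(256, 43), (258, 48), (254, 73), (260, 82), (252, 111), (290, 121)] median 181.5
```

drive_tool([
  [[0,0,-1.2,-0.14,0.16,0,-1],[0,0,-2.4,-0.27,0.34,0,-1],[0,0,-3.6,-0.37,0.55,0,-1],[0,0,-4.8,-0.45,0.76,0,-1],[0,0,-6,-0.5,0.97,0,-1],[0,0,-7.2,-0.52,1.19,0,-1],[0,0,-8.4,-0.51,1.41,0,-1],[0,0,-9.6,-0.47,1.63,0,-1]],
])

```text
t: 21.1
position: [0.565, -0.0177, 0.0472]
ee_rot: [1.858, 2.532, 0.0]
wrist_force: [-2.5, 1.5, 5.7]
finger_gap: -0.0003
gripper_force: 3.2
```

```bash
python3 - <<'E'
from h import *
st();line(.0775);print(to(at(-120,.0445,.046),106))
E
```

```text
t 21.1 pos [ 0.565  -0.0177  0.0472] psi 107.4 tilt z [ 0.001 -0.    -1.   ] rho 0.0427 th -116.4 q6 -0.43 F [-2.5   1.54  5.68] gap -0.0002713457219818548
line deg [(312, 42), (310, 59), (314, 65), (316, 88), (308, 94), (318, 114)] median 181.25
[ 0.02  0.01  0.27  0.05 -0.16  0.06]
```

Tracks 1:1 (257→312). I'll repeat it twice.

drive_tool([
  [[0,0,-1.2,-0.15,0.15,0,-1],[0,0,-2.4,-0.29,0.33,0,-1],[0,0,-3.6,-0.39,0.53,0,-1],[0,0,-4.8,-0.47,0.74,0,-1],[0,0,-6,-0.52,0.95,0,-1],[0,0,-7.2,-0.54,1.17,0,-1],[0,0,-8.4,-0.53,1.39,0,-1],[0,0,-9.6,-0.49,1.61,0,-1]],
])

```text
t: 21.95
position: [0.607, -0.0165, 0.0474]
ee_rot: [0.409, 3.114, 0.001]
wrist_force: [-3.9, 1.6, 6.6]
finger_gap: 0.0003
gripper_force: 3.8
```

```bash
python3 - <<'E'
from h import *
st();line(.078);print(to(at(-58,.0445,.046),168))
E
```

```text
t 21.95 pos [ 0.607  -0.0165  0.0474] psi 165.0 tilt z [ 0.     0.001 -1.   ] rho 0.0436 th -58.1 q6 -1.43 F [-3.85  1.57  6.65] gap 0.00028931535815989226
line deg [(14, 54), (12, 58), (16, 77), (10, 88), (18, 114), (280, 122)] median 182.5625
[ 0.01  0.01 -0.46 -0.   -0.04  0.06]
```

drive_tool([
  [[0,0,-1.2,-0.14,0.16,0,-1],[0,0,-2.4,-0.27,0.34,0,-1],[0,0,-3.6,-0.37,0.55,0,-1],[0,0,-4.8,-0.45,0.76,0,-1],[0,0,-6,-0.5,0.97,0,-1],[0,0,-7.2,-0.52,1.19,0,-1],[0,0,-8.4,-0.51,1.41,0,-1],[0,0,-9.6,-0.47,1.63,0,-1]],
])

```text
t: 22.8
position: [0.6283, 0.0191, 0.0476]
ee_rot: [1.142, -2.926, 0.001]
wrist_force: [-4.4, -1.5, 9.0]
finger_gap: 0.0003
gripper_force: 4.5
```

```bash
python3 - <<'E'
from h import *
st();line(.078);print(to(at(0,.0445,.046),225))
E
```

```text
t 22.8 pos [0.6283 0.0191 0.0476] psi -137.3 tilt z [-0.001 -0.001 -1.   ] rho 0.0443 th -1.8 q6 -2.37 F [-4.36 -1.5   9.01] gap 0.0002675998093651711
line deg [(304, 20), (224, 21), (226, 21), (222, 21), (306, 22), (206, 22)] median 80.875
[-0.   -0.01 -0.35 -0.02  0.01  0.07]
```

drive_tool([
  [[0,0,-1.2,-0.14,0.16,0,-1],[0,0,-2.4,-0.27,0.34,0,-1],[0,0,-3.6,-0.37,0.55,0,-1],[0,0,-3.6,-0.85,0.33,0,-1],[0,0,-3.6,-1.38,0.11,0,-1],[0,0,-3.6,-1.38,0.11,-0.8,-1],[0,0,-3.6,-1.38,0.11,-2.3,-1],[0,0,-3.6,-1.38,0.11,-2.3,-1]],
])

```text
t: 23.65
position: [0.6556, 0.0448, 0.1095]
ee_rot: [-1.66, 2.658, -0.009]
wrist_force: [-0.2, 0.2, 0.1]
finger_gap: 0.0002
gripper_force: 0.0
```

drive_tool([
  [[0,0,1.4,0.33,-0.29,0,-1],[0,0,2.8,0.7,-0.52,0,-1],[0,0,4.2,1.11,-0.7,0,-1],[0,0,5.6,1.53,-0.82,0,-1],[0,0,7,1.96,-0.87,0,-1],[0,0,8.4,2.4,-0.87,0,-1],[0,0,9.8,2.84,-0.79,0,-1],[0,0,11.2,3.25,-0.66,0,-1]],
])

```text
t: 24.45
position: [0.6309, -0.0362, 0.1028]
ee_rot: [-0.098, -3.139, 0.0]
wrist_force: [0.2, 0.5, 1.0]
finger_gap: -0.0002
gripper_force: 0.0
```

drive_tool([
  [[0,0,1.4,0.33,-0.29,0,-1],[0,0,2.8,0.7,-0.52,0,-1],[0,0,4.2,1.11,-0.7,0,-1],[0,0,5.6,1.53,-0.82,0,-1],[0,0,7,1.96,-0.87,0,-1],[0,0,8.4,2.4,-0.87,0,-1],[0,0,9.8,2.84,-0.79,0,-1],[0,0,11.2,3.25,-0.66,0,-1]],
])

```text
t: 25.25
position: [0.5486, -0.0481, 0.1029]
ee_rot: [-1.819, -2.561, 0.001]
wrist_force: [-0.1, 0.2, 0.6]
finger_gap: 0.0002
gripper_force: 0.0
```

drive_tool([
  [[0,0,1.4,0.33,-0.29,0,-1],[0,0,2.8,0.7,-0.52,0,-1],[0,0,4.2,1.11,-0.7,0,-1],[0,0,5.6,1.53,-0.82,0,-1],[0,0,7,1.96,-0.87,0,-1],[0,0,8.4,2.4,-0.87,0,-1],[0,0,9.8,2.84,-0.79,0,-1],[0,0,11.2,3.25,-0.66,0,-1]],
])

```text
t: 26.05
position: [0.5056, 0.0231, 0.103]
ee_rot: [-2.932, -1.127, 0.001]
wrist_force: [-0.1, -0.5, -0.2]
finger_gap: -0.0002
gripper_force: 0.0
```

```bash
python3 - <<'E'
from h import *
st();line(.079)
E
```

```text
t 26.05 pos [0.5056 0.0231 0.103 ] psi 42.0 tilt z [-0.001 -0.    -1.   ] rho 0.0784 th 178.1 q6 0.78 F [-0.14 -0.53 -0.17] gap -0.00024410634894150347
line deg [(98, 52), (96, 58), (100, 69), (94, 91), (102, 103), (282, 126)] median 180.5
```

drive_tool([
  [[0,0,1.4,0.33,-0.29,0,-1],[0,0,2.8,0.7,-0.52,0,-1],[0,0,4.2,1.11,-0.7,0,-1],[0,0,5.6,1.53,-0.82,0,-1],[0,0,7,1.96,-0.87,0,-1],[0,0,8.4,2.4,-0.87,0,-1],[0,0,9.8,2.84,-0.79,0,-1],[0,0,11.2,3.25,-0.66,0,-1]],
])

```text
t: 26.9
position: [0.5548, 0.0901, 0.103]
ee_rot: [3.067, -0.678, -0.0]
wrist_force: [0.1, -0.1, -0.3]
finger_gap: -0.0002
gripper_force: 0.0
```

drive_tool([
  [[0,0,0,0,0,0,-1],[0,0,0,0,0,1,-1],[0,0,0,0,0,2.18,-1],[0,0,0,0,0,2.18,-1],[0,0,0,0,0,2.18,-1]],
])

```text
t: 27.4
position: [0.5536, 0.0896, 0.0486]
ee_rot: [3.07, -0.664, -0.003]
wrist_force: [1.1, -0.6, 0.7]
finger_gap: -0.0003
gripper_force: 0.0
```

```bash
python3 - <<'E'
from h import *
st();line(.079);print(to(at(112,.044,.0475),-23))
E
```

```text
t 27.4 pos [0.5536 0.0896 0.0486] psi -24.4 tilt z [-0.002 -0.    -1.   ] rho 0.0755 th 113.7 q6 2.06 F [ 1.12 -0.57  0.67] gap -0.00033396426650142544
line deg [(98, 33), (96, 36), (100, 42), (94, 58), (102, 60), (104, 78)] median 105.8125
[-0.   -0.01 -0.24  0.93  0.82  0.1 ]
```

drive_tool([
  [[0,0,0,0.4,0.36,0,-1],[0,0,0,0.72,0.65,0.05,-1],[0,0,0,0.84,0.74,0.05,-1],[0,0,0,0.93,0.83,0.05,-1],[0,0,-1.2,0.79,0.99,0.05,-1],[0,0,-2.4,0.66,1.17,0.05,-1],[0,0,-3.6,0.56,1.38,0.05,-1],[0,0,-4.8,0.48,1.59,0.05,-1]],
])

```text
t: 28.25
position: [0.5492, 0.0487, 0.0483]
ee_rot: [-3.139, -0.127, -0.002]
wrist_force: [0.4, -0.3, 1.1]
finger_gap: 0.0003
gripper_force: 0.4
```

```bash
python3 - <<'E'
from h import *
st();line(.079);print(to(at(142,.0435,.0475),6))
E
```

```text
t 28.25 pos [0.5492 0.0487 0.0483] psi 4.6 tilt z [ 0.001  0.    -1.   ] rho 0.0448 th 141.0 q6 1.48 F [ 0.4  -0.34  1.14] gap 0.0002832595118056594
line deg [(98, 53), (96, 59), (100, 71), (94, 93), (196, 102), (198, 103)] median 175.5625
[ 0.   -0.   -0.2   0.04  0.04  0.03]
```

drive_tool([
  [[0,0,0,0.05,0.05,0.03,-1],[0,0,-1.2,-0.09,0.21,0.03,-1],[0,0,-2.4,-0.22,0.39,0.03,-1],[0,0,-3.6,-0.32,0.6,0.03,-1],[0,0,-4.8,-0.4,0.81,0.03,-1],[0,0,-6,-0.45,1.02,0.03,-1],[0,0,-7.2,-0.47,1.24,0.03,-1]],
])

```text
t: 29.0
position: [0.5412, 0.0172, 0.0483]
ee_rot: [2.873, 1.269, 0.006]
wrist_force: [0.8, 2.1, 3.7]
finger_gap: 0.0006
gripper_force: 1.7
```

```bash
python3 - <<'E'
from h import *
st();line(.079);print(to(at(-175,.0435,.0475),50))
E
```

```text
t 29.0 pos [0.5412 0.0172 0.0483] psi 47.7 tilt z [ 0.004  0.001 -1.   ] rho 0.043 th -175.6 q6 0.67 F [0.83 2.1  3.66] gap 0.0005980180798688851
line deg [(140, 60), (138, 62), (142, 72), (136, 92), (144, 93), (146, 119)] median 181.5625
[ 0.02 -0.02 -0.36 -0.01 -0.02  0.03]
```

drive_tool([
  [[0,0,-1.2,-0.14,0.16,0,-1],[0,0,-2.4,-0.27,0.34,0,-1],[0,0,-3.6,-0.37,0.55,0,-1],[0,0,-4.8,-0.45,0.76,0,-1],[0,0,-6,-0.5,0.97,0,-1],[0,0,-7.2,-0.52,1.19,0,-1],[0,0,-8.4,-0.51,1.41,0,-1],[0,0,-9.6,-0.47,1.63,0,-1]],
])

```text
t: 29.85
position: [0.5629, -0.0187, 0.0482]
ee_rot: [1.909, 2.494, 0.003]
wrist_force: [-0.1, 3.3, 5.6]
finger_gap: 0.0003
gripper_force: 2.7
```

```bash
python3 - <<'E'
from h import *
st();line(.0795);print(to(at(-117,.044,.0475),107))
E
```

```text
t 29.85 pos [ 0.5629 -0.0187  0.0482] psi 105.1 tilt z [ 0.002  0.001 -1.   ] rho 0.0445 th -118.3 q6 -0.39 F [-0.05  3.25  5.63] gap 0.0002716252942235864
line deg [(194, 46), (192, 47), (196, 72), (190, 76), (198, 111), (188, 117)] median 181.1875
[ 0.03  0.   -0.28  0.01  0.02  0.03]
```

drive_tool([
  [[0,0,-1.2,-0.15,0.15,0,-1],[0,0,-2.4,-0.29,0.33,0,-1],[0,0,-3.6,-0.39,0.53,0,-1],[0,0,-4.8,-0.47,0.74,0,-1],[0,0,-6,-0.52,0.95,0,-1],[0,0,-7.2,-0.54,1.17,0,-1],[0,0,-8.4,-0.53,1.39,0,-1],[0,0,-9.6,-0.49,1.61,0,-1]],
])

```text
t: 30.7
position: [0.6038, -0.0216, 0.047]
ee_rot: [-0.472, -3.106, 0.004]
wrist_force: [0.1, -4.1, 1.6]
finger_gap: -0.0
gripper_force: 2.0
```

```bash
python3 - <<'E'
from h import *
st();line(.0795);print(to(at(-58,.044,.0475),165))
E
```

```text
t 30.7 pos [ 0.6038 -0.0216  0.047 ] psi 162.7 tilt z [-0.    -0.002 -1.   ] rho 0.0465 th -64.8 q6 -1.39 F [ 0.09 -4.06  1.55] gap -4.4615678145231964e-05
line deg [(234, 57), (232, 75), (236, 78), (230, 113), (238, 120), (290, 139)] median 181.875
[-0.02  0.01 -0.35 -0.05  0.2  -0.01]
```

drive_tool([
  [[0,0,-1.2,-0.1,0.22,0,-1],[0,0,-2.4,-0.21,0.42,0,-1],[0,0,-3.6,-0.31,0.63,0,-1],[0,0,-4.8,-0.39,0.84,0,-1],[0,0,-6,-0.44,1.05,0,-1],[0,0,-7.2,-0.46,1.27,0,-1],[0,0,-8.4,-0.45,1.49,0,-1],[0,0,-9.6,-0.41,1.71,0,-1]],
])

```text
t: 31.55
position: [0.6283, 0.0167, 0.049]
ee_rot: [-1.079, 2.946, -0.005]
wrist_force: [0.5, -2.5, 6.2]
finger_gap: -0.0
gripper_force: 3.1
```

```bash
python3 - <<'E'
from h import *
st();line(.0795);print(to(at(-5,.044,.0475),220))
E
```

```text
t 31.55 pos [0.6283 0.0167 0.049 ] psi -139.8 tilt z [ 0.005 -0.001 -1.   ] rho 0.0445 th -4.9 q6 -2.33 F [ 0.53 -2.51  6.25] gap -1.959248308530314e-05
line deg [(212, 22), (210, 22), (228, 22), (230, 22), (232, 22), (226, 22)] median 93.9375
[-0.03  0.03  0.08  0.04 -0.02  0.06]
```

drive_tool([
  [[0,0,-1.2,-0.13,0.17,0,-1],[0,0,-2.4,-0.26,0.35,0,-1],[0,0,-3.8,-0.38,0.58,0,-1],[0,0,-3.8,-0.85,0.36,0,-1],[0,0,-3.8,-1.38,0.14,0,-1],[0,0,-3.8,-1.38,0.14,-0.8,-1],[0,0,-3.8,-1.38,0.14,-2.3,-1],[0,0,-3.8,-1.38,0.14,-2.3,-1]],
])

```text
t: 32.4
position: [0.6536, 0.0424, 0.1101]
ee_rot: [-1.632, 2.675, -0.007]
wrist_force: [0.3, -0.3, 1.4]
finger_gap: -0.0002
gripper_force: 0.0
```

drive_tool([
  [[0,0,1.4,0.33,-0.29,0,-1],[0,0,2.8,0.7,-0.52,0,-1],[0,0,4.2,1.11,-0.7,0,-1],[0,0,5.6,1.53,-0.82,0,-1],[0,0,7,1.96,-0.87,0,-1],[0,0,8.4,2.4,-0.87,0,-1],[0,0,9.8,2.84,-0.79,0,-1],[0,0,11.2,3.25,-0.66,0,-1]],
])

```text
t: 33.2
position: [0.6273, -0.038, 0.1035]
ee_rot: [-0.131, -3.137, -0.0]
wrist_force: [-0.3, -0.4, 0.1]
finger_gap: 0.0003
gripper_force: 0.0
```

```bash
python3 - <<'E'
from h import *
st();line(.08)
s=r.capture("scene"); cv2.imwrite("pics/c7.png",cv2.resize(s[190:300,240:360],None,fx=5,fy=5,interpolation=2)[:,:,::-1])
E
```

```text
t 33.2 pos [ 0.6273 -0.038   0.1035] psi 175.2 tilt z [-0.001  0.    -1.   ] rho 0.0728 th -53.5 q6 -1.63 F [-0.3  -0.45  0.1 ] gap 0.00026019073786125895
line deg [(316, 35), (318, 56), (314, 70), (320, 87), (312, 107), (322, 122)] median 180.4375
```

View pics/c7.png

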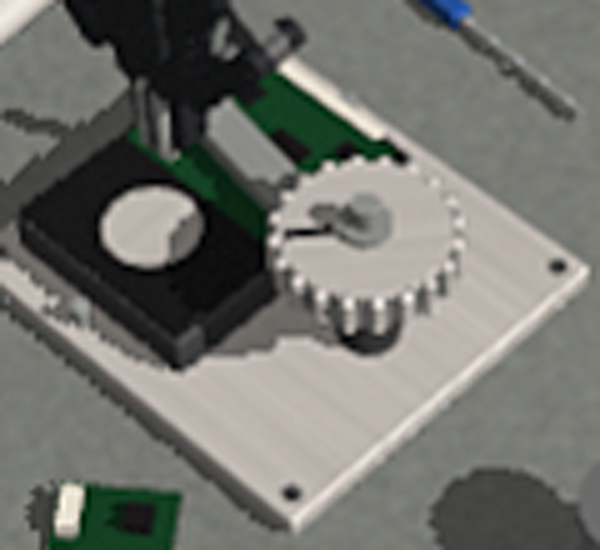

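The view shows the line at about 318° (leftward in the crop), after passing 230°, 98° (+360°) and 234° (+360°). The nut is therefore loose by about 678°, 1.88 turns, which is inside tolerance. The drive is in place and the arm is still closed. Next, the pin.

```bash
python3 - <<'E'
from h import *
print(to(at(-85,.115,.1035),95)); print(at(-85,.115,0))
for k in range(1,9):
    a=np.radians(4.2*k); print([0,0,round(.7*k,1),round(4.6*(1-np.cos(a)),2),round(-4.6*np.sin(a),2),0,-1],end=", ")
E
```

```text
[-1.000e-02 -2.000e-02  1.343e+01  1.140e+00 -2.330e+00 -0.000e+00]
[np.float64(0.5940229104159807), np.float64(-0.09406239028055075), 0]
[0, 0, 0.7, np.float64(0.01), np.float64(-0.34), 0, -1], [0, 0, 1.4, np.float64(0.05), np.float64(-0.67), 0, -1], [0, 0, 2.1, np.float64(0.11), np.float64(-1.0), 0, -1], [0, 0, 2.8, np.float64(0.2), np.float64(-1.33), 0, -1], [0, 0, 3.5, np.float64(0.31), np.float64(-1.65), 0, -1], [0, 0, 4.2, np.float64(0.44), np.float64(-1.96), 0, -1], [0, 0, 4.9, np.float64(0.59), np.float64(-2.26), 0, -1], [0, 0, 5.6, np.float64(0.77), np.float64(-2.55), 0, -1],
```

drive_tool([
  [[0,0,1.4,0.4,-0.8,0,-1],[0,0,2.8,0.8,-1.6,0,-1],[0,0,4.2,1.14,-2.33,0,-1],[0,0,5.6,1.14,-2.33,0,-1],[0,0,7,1.14,-2.33,0,-1],[0,0,8.4,1.14,-2.33,0,-1],[0,0,9.8,1.14,-2.33,0,-1],[0,0,11.2,1.14,-2.33,0,-1]],
])

```text
t: 34.1
position: [0.5956, -0.0933, 0.104]
ee_rot: [-1.838, -2.547, -0.0]
wrist_force: [-0.1, 0.5, 0.6]
finger_gap: 0.0001
gripper_force: 0.0
```

drive_tool([
  [[0,0,1.1,0,0,0,-1],[0,0,2.2,0,0,0,-1],[0,0,2.2,0,0,0,-1]],
])

```text
t: 34.4
position: [0.5956, -0.0933, 0.104]
ee_rot: [-2.111, -2.326, 0.0]
wrist_force: [-0.1, 0.1, 0.6]
finger_gap: -0.0001
gripper_force: 0.0
```

```bash
python3 - <<'E'
from h import *
st();print(to(at(-85,.115,.046),95))
E
```

```text
t 34.4 pos [ 0.5956 -0.0933  0.104 ] psi 95.5 tilt z [-0.001  0.    -1.   ] rho 0.1144 th -84.2 q6 -0.34 F [-0.11  0.12  0.62] gap -0.00012416061097843072
[-0.   -0.    0.09 -0.03 -0.06  2.32]
```

drive_tool([
  [[0,0,0,0,0,1,-1],[0,0,0,0,0,2,-1],[0,0,0,0,0,2.24,-1],[0,0,0.7,0.01,-0.34,2.24,-1],[0,0,1.4,0.05,-0.67,2.24,-1],[0,0,1.4,0.05,-0.67,2.24,-1]],
])

```text
t: 35.0
position: [0.5785, -0.094, 0.0488]
ee_rot: [-2.275, -2.166, 0.0]
wrist_force: [-0.3, 0.6, -0.3]
finger_gap: 0.0
gripper_force: 0.0
```

```bash
python3 - <<'E'
from h import *
st()
s=r.capture("scene")
a=cv2.resize(s[180:270,230:340],None,fx=6,fy=6,interpolation=2)
q=proj("scene",[r.observe()["position"]+[0,0,.02]])[0]
cv2.circle(a,tuple(int(x) for x in (q-[230,180])*6+3),3,(255,0,0),-1)
cv2.imwrite("pics/c8.png",a[:,:,::-1])
E
```

```text
t 35.0 pos [ 0.5785 -0.094   0.0488] psi 87.2 tilt z [-0.  0. -1.] rho 0.1146 th -92.8 q6 -0.2 F [-0.26  0.58 -0.31] gap 2.7068805749985046e-05
```

All 10 views are used, so I'll go by force and by numeric image measurements from here.

drive_tool([
  [[0,0,0.7,0.01,-0.34,0,-1],[0,0,1.4,0.05,-0.67,0,-1],[0,0,2.1,0.11,-1,0,-1],[0,0,2.8,0.2,-1.33,0,-1]],
])

```text
t: 35.45
position: [0.547, -0.0878, 0.0494]
ee_rot: [2.567, 1.807, 0.003]
wrist_force: [2.0, -1.1, -1.3]
finger_gap: 0.0001
gripper_force: 0.9
```

```bash
python3 -c "
from h import *
st()"
```

```text
t 35.45 pos [ 0.547  -0.0878  0.0494] psi 70.3 tilt z [ 0.003 -0.001 -1.   ] rho 0.1145 th -108.9 q6 0.09 F [ 1.97 -1.09 -1.32] gap 9.448393646236868e-05
```

drive_tool([
  [[0,0,0.7,0.01,-0.34,0,-1],[0,0,1.4,0.05,-0.67,0,-1],[0,0,2.1,0.11,-1,0,-1],[0,0,2.8,0.2,-1.33,0,-1],[0,0,3.5,0.31,-1.65,0,-1]],
])

```text
t: 35.95
position: [0.5106, -0.0668, 0.0494]
ee_rot: [2.853, 1.309, 0.002]
wrist_force: [1.9, -2.3, 0.1]
finger_gap: 0.0002
gripper_force: 0.9
```

```bash
python3 -c "
from h import *
st()"
```

```text
t 35.95 pos [ 0.5106 -0.0668  0.0494] psi 49.3 tilt z [ 0.002 -0.001 -1.   ] rho 0.1141 th -130.1 q6 0.48 F [ 1.91 -2.27  0.06] gap 0.00019624733760019246
```

The pin is being pushed at about 3 N. I'll continue.

drive_tool([
  [[0,0,0.7,0.01,-0.34,0,-1],[0,0,1.4,0.05,-0.67,0,-1],[0,0,2.1,0.11,-1,0,-1],[0,0,2.8,0.2,-1.33,0,-1],[0,0,3.5,0.31,-1.65,0,-1],[0,0,4.2,0.44,-1.96,0,-1],[0,0,4.9,0.59,-2.26,0,-1]],
])

```text
t: 36.65
position: [0.4771, -0.0185, 0.0493]
ee_rot: [3.093, 0.543, 0.002]
wrist_force: [-0.2, -2.0, 0.5]
finger_gap: 0.0002
gripper_force: 0.9
```

```bash
python3 -c "
from h import *
st()"
```

```text
t 36.65 pos [ 0.4771 -0.0185  0.0493] psi 19.9 tilt z [ 0.002 -0.001 -1.   ] rho 0.1138 th -159.9 q6 1.07 F [-0.23 -1.96  0.53] gap 0.0001910190769179274
```

drive_tool([
  [[0,0,0.7,0.01,-0.34,0,-1],[0,0,1.4,0.05,-0.67,0,-1],[0,0,2.1,0.11,-1,0,-1],[0,0,2.8,0.2,-1.33,0,-1],[0,0,3.5,0.31,-1.65,0,-1],[0,0,4.2,0.44,-1.96,0,-1],[0,0,4.2,0.44,-1.96,0,-1]],
])

```text
t: 37.35
position: [0.4708, 0.0322, 0.0493]
ee_rot: [-3.138, 0.14, -0.002]
wrist_force: [0.1, -0.8, -0.4]
finger_gap: -0.0003
gripper_force: 0.0
```

```bash
python3 -c "
from h import *
st()"
```

```text
t 37.35 pos [0.4708 0.0322 0.0493] psi -5.1 tilt z [ 0.001  0.    -1.   ] rho 0.1138 th 174.1 q6 1.61 F [ 0.13 -0.82 -0.4 ] gap -0.0002663342823242694
```

Another 5°, then back off and lift.

drive_tool([
  [[0,0,0.4,0.01,-0.2,0,-1],[0,0,0.8,0.02,-0.4,0,-1],[0,0,0.8,0.02,-0.4,0,-1],[0,0,0.4,0,0,0,-1],[0,0,0,0,0.6,0,-1],[0,0,0,0,0.6,-2,-1],[0,0,0,0,0.6,-4,-1],[0,0,0,0,0.6,-4,-1]],
])

```text
t: 38.15
position: [0.474, 0.0159, 0.1573]
ee_rot: [3.138, -0.141, 0.024]
wrist_force: [0.8, 1.1, -0.0]
finger_gap: -0.0001
gripper_force: 0.0
```

```bash
python3 - <<'E'
from h import *
st(); o,q,M,psi=pose(); print(to([.33,-.45,.2],psi))
E
```

```text
t 38.15 pos [0.474  0.0159 0.1573] psi -5.1 tilt z [ 0.015 -0.001 -1.   ] rho 0.1101 th -177.6 q6 1.58 F [ 0.81  1.05 -0.02] gap -9.503552146111001e-05
[-0.   -0.15  0.   -4.04 19.07 -1.78]
```

drive_tool([
  [[0,0,0,-1.5,2,-1.5,-1],[0,0,0,-3,4,-1.5,-1],[0,0,0,-4,8,-1.5,-1],[0,0,0,-4,10,-1.5,-1],[0,0,0,-4,12,-1.5,-1],[0,0,0,-4,14,-1.5,-1],[0,0,0,-4,16,-1.5,-1],[0,0,0,-4,18,-1.5,-1]],
])

```text
t: 38.95
position: [0.3367, -0.3444, 0.1859]
ee_rot: [3.138, -0.142, 0.002]
wrist_force: [0.1, 0.2, 0.1]
finger_gap: 0.0003
gripper_force: 0.0
```

drive_tool([
  [[0,0,0,0,3,0,-1],[0,0,0,0,3,0,-1],[0,0,0,0,3,0,-1]],
])

```text
t: 39.25
position: [0.3297, -0.4197, 0.1853]
ee_rot: [3.138, -0.147, -0.0]
wrist_force: [-0.8, -0.1, -0.1]
finger_gap: 0.0002
gripper_force: 0.0
```

```bash
python3 - <<'E'
from h import *
st(); line(.08)
t1=r.capture("top"); t0=cv2.imread("pics/top0.png")[:,:,::-1]
d=(cv2.absdiff(t1,t0).max(2)>40).astype(np.uint8); d=cv2.morphologyEx(d,cv2.MORPH_OPEN,np.ones((2,2)))
n,_,s,c=cv2.connectedComponentsWithStats(d)
for i in range(1,n):
    if s[i,4]>15: print(s[i],c[i].round(0))
# arm: brightness along candidate pin angles, bar level z=.052
g=cv2.cvtColor(t1,cv2.COLOR_RGB2GRAY).astype(np.float32); g0=cv2.cvtColor(np.ascontiguousarray(t0),cv2.COLOR_RGB2GRAY).astype(np.float32)
for a in range(80,112,2):
    t=np.radians(-98.8-a); P=[[*(N+x*np.array([np.cos(t),np.sin(t)])),.052] for x in np.linspace(.06,.122,12)]
    p=proj("top",P).astype(np.float32); f=lambda I:cv2.remap(I,p[None,:,0],p[None,:,1],1).mean()
    print(a,int(f(g)),int(f(g0)),end=" | ")
E
```

```text
t 39.25 pos [ 0.3297 -0.4197  0.1853] psi -5.4 tilt z [-0. -0. -1.] rho 0.5084 th -120.0 q6 0.66 F [-0.78 -0.14 -0.14] gap 0.00016694907817453505
line deg [(316, 33), (318, 54), (314, 66), (320, 83), (312, 102), (322, 116)] median 172.125
[344 231   5  13  41] [346. 237.]
[350 237  10  10  36] [354. 242.]
[389 236   6   9  28] [392. 240.]
[366 257  54  28 721] [393. 271.]
[449 266  20  12 102] [458. 270.]
[343 271  36  55 916] [356. 302.]
[322 276  21  36 418] [332. 294.]
[586 450   7   4  16] [589. 451.]
[546 454  30   8  91] [559. 457.]
[480 460  65  17 222] [511. 468.]
80 136 160 | 82 149 159 | 84 161 159 | 86 161 160 | 88 158 160 | 90 139 160 | 92 124 158 | 94 139 160 | 96 143 160 | 98 153 160 | 100 148 161 | 102 149 160 | 104 143 160 | 106 158 163 | 108 167 165 | 110 164 163 |
```

```bash
python3 - <<'E'
from h import *
def polar(n,px,z):
    v=onz(n,px,z)[:2]-N; return round((-98.8-np.degrees(np.arctan2(v[1],v[0])))%360,1),round(np.hypot(*v)*1e3,1)
t1=cv2.cvtColor(r.capture("top"),cv2.COLOR_RGB2GRAY).astype(np.float32)
# gray profile across the arm at several radii (arm top z=.052)
A=np.arange(70,122,2); print("A",list(A))
for R_ in(.06,.08,.095,.11,.12,.13):
    P=[[*(N+R_*np.array([np.cos(np.radians(-98.8-a)),np.sin(np.radians(-98.8-a))])),.052] for a in A]
    p=proj("top",P).astype(np.float32); print(int(R_*1e3),cv2.remap(t1,p[None,:,0],p[None,:,1],1)[0].astype(int))
E
```

```text
A [np.int64(70), np.int64(72), np.int64(74), np.int64(76), np.int64(78), np.int64(80), np.int64(82), np.int64(84), np.int64(86), np.int64(88), np.int64(90), np.int64(92), np.int64(94), np.int64(96), np.int64(98), np.int64(100), np.int64(102), np.int64(104), np.int64(106), np.int64(108), np.int64(110), np.int64(112), np.int64(114), np.int64(116), np.int64(118), np.int64(120)]
60 [118 117 121 163 170 199 196 199 201 168 117 145 147 148 149 147 146 146
 158 188 195 196 195 196 200 202]
80 [119 121 119 118 118 117 163 193 192 193 184 138 146 147 152 149 146 158
 192 195 192 193 194 195 196 196]
95 [118 100  85  78 109 132 130 130 130 124 128 106 151 148 151 148 152 131
 135 161 204 205 203 203 151 127]
110 [ 76  74  74  77 125 130 127 127 132 127 126 107  91  92 135 149 152 125
 126 134 120 128 127 131 130 134]
120 [128 123 126 128 124 125 129 126 128 128 129 114 150 152 149 151 155 127
 119 126 130 127 123 127 128 132]
130 [131 131 122 131 128 131 128 127 126 126 122 123 130 129 130 128 127 123
 124 123 126 125 127 131 126 126]
```

The arm bar is centred at about 98° (at least 90° needed), the nut is at about 677°, and the top-view comparison with the start shows no change to the drive or the bystanders. I'll hand in.

```bash
python3 -c "
from workcell import r
print(r.sign_off())"
```

```text
the job is handed in; nothing more can be done
None
```

The job is handed in, with no verdict shown: the nut is about 1.88 turns loose (within the quarter turn), the arm was then swung to about 98° (1.71 rad) clear of the drive, the drive and bystanders look unmoved in the top view, and the gripper finished clear at 39 s of the 64 s.

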